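# Level the fume-hood shelf under load

### The job

Level the small apparatus shelf: set the spirit level down flat on the middle of the shelf, along its length, and let go of it; then turn the wing handle of the shelf's levelling foot until the bubble sits between its two lines while the level is pressed down so that the sprung shelf is fully down on its foot. Finish while still holding the level pressed down like that with the fingers, bubble between the lines; do not lift off at the end. Leave the jar, the tub and the beaker standing where they are.

Things in the scene. Friction and masses are not known exactly. Their poses are not given: they have to be found in the camera images.
- level_mid (a point): Spirit level: aluminium bar, black ends, 30 wide (x) x 170 long (y) x 36 mm high (z), about 250 g; starts flat on the bench. Point: its centre, 18 mm above its underside. In the middle of its top a green vial, 66 long, 16 wide, 8.5 mm proud, with two black lines 13 mm either side of its middle; beyond 40 mm from the middle the top is flat and free, for pressing. Either way round serves.
- bubble (a joint): Place of the pale bubble (18 mm long) in the vial, as an angle (rad) on the vial's arc of 0.6 m radius: 0 in the middle, + towards the level's own +y end; 0.001 is 0.6 mm. It goes to the higher end and reads the level's tilt along its length, up to its stops at 0.035 (21 mm) either way; settles in about 1 s. Between the lines: within 0.0067 (4 mm) of the middle.
- shelf_mid (a point): Apparatus shelf: grey-painted plate 140 (x) x 300 (y) x 8 mm on a dark steel stand. Point: centre of its top face, about 70 mm above the bench. Hinged at its +y end, 150 mm from this point; its -y end is carried by the levelling foot. It tilts only along its length (y).
- shelf (a joint): Spring lift of the shelf (rad): 0.025 when nothing presses it (a spring at the foot holds that end up), 0 when fully down on its foot. With the spirit level on it, about 4 N at the shelf's middle presses it down, 3 N nearer the foot. Read the bubble with the shelf pressed down: the spring lift shifts it 15 mm towards the foot.
- foot_grip (a point): Levelling foot at the shelf's -y end: upright screw, 170 mm from the shelf's centre, with a pale metal wing handle on top: a bar 46 long (x), 14 thick (y), 30 mm high. Point: the bar's centre, on the screw's vertical axis, 124 mm above the bench. The handle keeps its height as it turns, and stays where it is left (friction 0.3 N m).
- foot (a joint): Turn of the foot's handle (rad), + clockwise seen from above, stops at 1.8 either way. Clockwise raises the foot end of the shelf, 0.025 rad of tilt per rad. At the start, with the shelf pressed down, the foot end is too low: it needs 0.35 to 1.4 rad clockwise, different each time: go by the bubble.
- jar: Bystander: amber glass jar, 60 mm across, 95 mm high, origin at the centre of its underside.
- tub: Bystander: white plastic tub, 80 mm across, 70 mm high, origin at the centre of its underside.
- beaker: Bystander: open glass beaker, 66 mm across, 80 mm high, origin at the centre of its underside.
Things that resemble listed ones, but are neither listed nor needed, are in the scene too. Of the things that look like the part that bears level_mid, the middle-sized one is meant.

How it is judged:
On the way:
1. the spirit level lies flat along the middle of the shelf, let go (z of level_mid in the frame of shelf_mid between 0.012 and 0.024 m and x of level_mid in the frame of shelf_mid between -0.05 and 0.05 m and y of level_mid in the frame of shelf_mid between -0.06 and 0.06 m and angle between the y axis of level_mid and the y axis of shelf_mid, either way round below 0.25 rad and angle between the z axis of level_mid and the z axis of shelf_mid, either way round below 0.03 rad and contact force between the fingers and level below 0.1 N and linear speed of level below 0.03 m/s), for 0.3 s.
At the end, for the whole second after the job is handed in: Level flat on the shelf (centre within 50 mm across, 60 mm along, 0.25 rad of its length), fingers pressing it with over 1.5 N, shelf down on its foot (spring lift under 0.004 rad) and level within 0.012 rad, bubble within 4 mm (0.0067 rad) of the middle; bystanders not moved 30 mm (z of level_mid in the frame of shelf_mid between 0.012 and 0.024 m and x of level_mid in the frame of shelf_mid between -0.05 and 0.05 m and y of level_mid in the frame of shelf_mid between -0.06 and 0.06 m and angle between the y axis of level_mid and the y axis of shelf_mid, either way round below 0.25 rad and angle between the z axis of level_mid and the z axis of shelf_mid, either way round below 0.03 rad and value of joint bubble between -0.0067 and 0.0067 rad and value of joint shelf below 0.004 rad and angle between shelf_mid's own z axis and vertical below 0.012 rad and contact force between the fingers and level above 1.5 N); the arm keeps its last pose, push and grip.
It fails at once if the jar is pushed away or tipped over (distance of jar from where it was at the start of the episode above 0.03 m or angle between jar's own z axis and vertical above 0.4 rad).
It fails at once if the tub is pushed away or tipped over (distance of tub from where it was at the start of the episode above 0.03 m or angle between tub's own z axis and vertical above 0.4 rad).
It fails at once if the beaker is pushed away or tipped over (distance of beaker from where it was at the start of the episode above 0.03 m or angle between beaker's own z axis and vertical above 0.4 rad).
It also fails if it takes over 64 s, if anything falls off the work surface, if the arm or the gripper's body presses on something with over 40 N, if the wrist force passes 120 N, or if a joint passes its speed limit or range.

### The arm

A 6-joint arm with a two-finger parallel gripper is mounted at the origin on the work surface. World frame = base frame: x ahead of the robot, y to its left, z up, the work surface at z = 0. Lengths are in m, angles in rad, forces in N, time in s.
With the tool pointing down it reaches from about 0.275 to 0.725 m from the base axis. Payload 15.9 kg.
Tool frame: the origin (TCP) lies at the very end of the fingers, on their centre line; the grasp point (between the pads) lies 19 mm behind it (r.tcp_to_grasp is the z of the grasp point in the tool frame, in m); z points along the fingers, x is the direction in which the jaws open and shut, and the axes are right-handed (so a half turn about z gives the same grasp; the last joint's range is limited). The gripper opens to 85 mm and grips with 20 to 120 N. Pads are 22 mm wide; open, the fingers measure 114 mm over their backs; the gripper's body (76 mm by 85 mm) begins 54 mm behind the grasp point. The pads swing forward as they close: fully open they stand 13 mm farther back than shut.
Start: joints at [-1.253, 0.213, -0.034, 1.323, 0, 1.571], TCP at [0.156, -0.475, 0.231] pointing down, gripper open.
Joint ranges: [-2.98, 2.98], [-0.74, 1.72], [-1.14, 1.35], [-2.1, 2.04], [-1.57, 1.44], [-3.14, 3.14]. Speed limits (rad/s): [1.89, 1.89, 2.39, 2.57, 3.14, 3.14].

### API

Orientations are given as a 3x3 rotation matrix whose columns are the frame's x, y, z axes.
In Python, from cell import monitor, cams, r, models gives the robot as it stands.
- The arm moves only by the shell command python3 -m inch 'ROWS' [OPENING]. ROWS is JSON, a list of rows, each an object of numbers: "tx", "ty", "tz": the shift along the tool's x, y, z scaled (see below); "ax", "ay", "az": the turn, a rotation vector about the tool's x, y, z scaled (see below). A call has 1 to 8 rows; each row is the pose to reach, as a shift and turn from the pose commanded when the call began, along the tool's axes at that moment, turning the shorter way round; what a row does not reach only later rows make up. The controller multiplies each number of a shift by 120 mm and each number of a turn by 180 degrees. A row lasts 1/12 s, in which the tool goes at most 41.7 mm and 7.16 degrees, less where a joint would pass 70% of its speed; a pose out of reach is approached as far as the arm can. A call with a number of a shift or a turn outside -1 to 1 is refused whole. A call with a gripper value outside its range is refused whole. OPENING is the opening, from -1 (shut) to 1 (fully open), so that 0 is half open, set as the call begins (- or left out, the last holds). The fingers move at their own pace and stop on an object; the grip force is fixed at half the most. Time passes only in rows, so rows that repeat a pose let the fingers close. It gives the time, the measured TCP pose, the force and the opening at its end, in the units of the state.
- monitor.sense(): the state, without advancing time (a new reading comes with each control period).
- cams.read_camera(name): name is "side" or "top" or "wrist"; returns a dict with "pixels" (480x640x3 uint8, red, green, blue), "range_z" (480x640 float32, m along the optical axis (not along the pixel's ray), 0 where there is no reading), "fov_y" (degrees; the focal length in pixels is half the picture's height over the tangent of half this angle, whatever the lens; pixels are square), "cx", "cy" (the principal point, pixels), "rvec" (rotation vector, rad) and "tvec" (3), from world to camera coordinates, as OpenCV has them. Camera axes: x right, y down, z forward; pixel columns grow to the right and rows downward; lengths in m; the calibration is good to about 2 mm. A picture is of the moment at which its call begins.
- r.job_done(): hands the job in, once; it reports no verdict.
Trained networks look in the newest picture that a camera, given by its name, has taken for a name from the list of things; names that differ only in an ending like _2 or _b are one class to them, and where a whole thing is asked for, a point or a joint stands for the part that bears it (a point fixed in the world has none). Each returns a list of dicts, best first, with "score" (0 to 1); they miss things now and then, are a little off and sometimes report something else, mostly with a low value. They report only what shows in the picture. A call takes as long as a camera call. They do not tell look-alikes from the thing itself.
- models.search_frame(camera, name): "extent" ([left, top, width, height] in pixels, round what is visible of it).
- models.masks_of(camera, name): "mask" (480x640 bool, what is visible of it) and "extent" ([left, top, width, height] in pixels, round what is visible of it).
- models.mark_of(camera, name): "uv" ([column, row] in pixels: a listed point, or the origin of a listed thing).
The state is a dict: "time": time; "joints": joint angles; "qvel": joint speeds; "joint_efforts": joint torques, N m; "tcp_pos": TCP position; "ee_rot": TCP orientation; "force": force on the tool from outside, world axes, zero at the start; "moment": the same for the moment, N m; "width": finger opening in m.
Only numpy, scipy, OpenCV 4.12 (cv2) and the standard library are available. Lean on these libraries where they do the work, as an engineer would, in place of code of your own. Each camera call takes 0.05 s, during which the arm holds its last target.

## Working session

There is one attempt and no reset: what is moved stays moved. The work goes in short steps, Python scripts to look and compute and a shell command to move; the robot and the scene stay as the last step left them, time stands still between calls to the robot, and variables do not carry over. Pictures are saved under pics/ and viewed, and the job is handed in when it is done.

```bash
ls; mkdir -p pics
python3 - <<'E'
from cell import monitor,cams,r,models
import cv2
s=monitor.sense();print({k:s[k] for k in s})
for n in ["side","top","wrist"]:
    c=cams.read_camera(n);cv2.imwrite(f"pics/{n}0.png",c["pixels"][:,:,::-1]);print(n,c["fov_y"],c["cx"],c["cy"],c["rvec"],c["tvec"])
    for k in ["level_mid","shelf_mid","foot_grip","jar","tub","beaker"]:
        print(k,[(x["uv"],round(x["score"],2)) for x in models.mark_of(n,k)])
E
```

```text
pics
{'time': 0.0, 'joints': array([-1.25302291e+00,  2.13363187e-01, -3.50372034e-02,  1.32353213e+00,
        2.62871051e-05,  1.57079910e+00]), 'qvel': array([ 0.00062793,  0.00029131, -0.00067743, -0.00045108,  0.0002657 ,
       -0.0016794 ]), 'joint_efforts': array([-8.14641262e-04, -6.86166430e+01,  4.87115264e+01,  1.75087951e-02,
       -1.03434179e-04, -1.22079499e-05]), 'tcp_pos': array([ 0.15612602, -0.47463587,  0.23082135]), 'ee_rot': array([[ 3.12449392e-01, -9.49934350e-01, -3.30036472e-04],
       [-9.49933728e-01, -3.12449565e-01,  1.08752560e-03],
       [-1.13619767e-03, -2.62839351e-05, -9.99999354e-01]]), 'force': array([0.38765278, 0.37231126, 0.41841482]), 'moment': array([0.00839514, 0.00449097, 0.01303565]), 'width': 0.08554475264086424}
side 46.859488304789004 314.67528597355494 228.87151992576938 [ 0.69045557 -2.68714595  1.01301485] [0.51934239 0.06514153 1.27749291]
level_mid [([336.6, 300.4], 0.84), ([236.1, 318.6], 0.8), ([264.3, 250.3], 0.77)]
shelf_mid [([338.2, 162.3], 0.79)]
foot_grip [([363.3, 107.5], 0.67)]
jar [([263.5, 141.4], 0.83)]
tub [([215.8, 229.8], 0.61), ([339.6, 162.9], 0.41)]
beaker [([438.8, 110.4], 0.7)]
top 47.343184109888554 322.001769952584 247.11589800350978 [ 2.14605122 -2.12499096  0.20411012] [-8.64163386e-04  5.25360958e-01  1.03503968e+00]
level_mid [([87.1, 251.4], 0.78), ([175.4, 232.7], 0.75), ([154.7, 334.9], 0.63)]
shelf_mid [([323.6, 241.2], 0.7)]
foot_grip [([416.6, 232.2], 0.8)]
jar [([344.6, 131.6], 0.68)]
tub [([189.3, 161.1], 0.85), ([416.7, 228.9], 0.31)]
beaker [([521.1, 311.1], 0.85)]
wrist 67.2124179417363 318.15098364282807 235.24494074634688 [-2.32434782  1.68113545  0.2719745 ] [-0.50019879 -0.04165525  0.37933505]
level_mid []
shelf_mid []
foot_grip []
jar []
tub []
beaker []
```

View pics/top0.png

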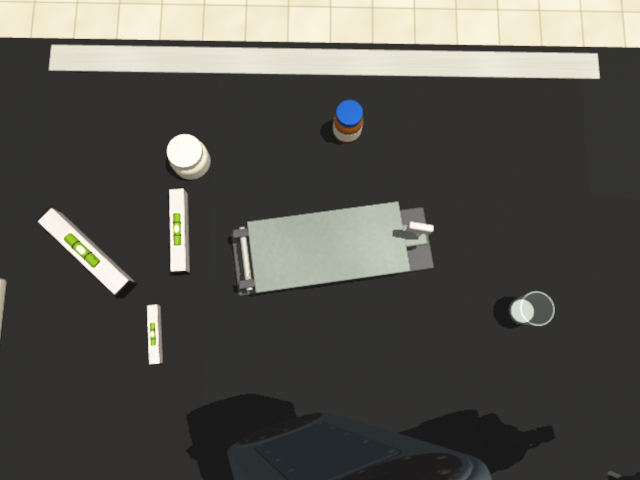

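View pics/side0.png

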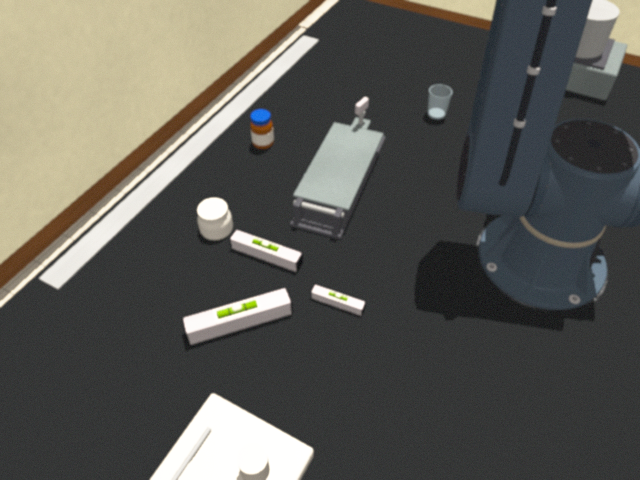

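```bash
cat > h.py <<'E'
from cell import monitor,cams,r,models
import cv2,numpy as np
def K(c):
    f=240/np.tan(np.radians(c["fov_y"])/2); return f,c["cx"],c["cy"]
def pts(c):
    f,cx,cy=K(c);R=cv2.Rodrigues(np.array(c["rvec"],float))[0];t=np.array(c["tvec"],float).ravel()
    v,u=np.mgrid[0:480,0:640];z=c["range_z"]
    P=np.stack([(u-cx)/f*z,(v-cy)/f*z,z],-1)
    return (P-t)@R
def ray(c,uv,z):
    f,cx,cy=K(c);R=cv2.Rodrigues(np.array(c["rvec"],float))[0];t=np.array(c["tvec"],float).ravel()
    d=R.T@np.array([(uv[0]-cx)/f,(uv[1]-cy)/f,1]);o=-R.T@t
    return o+d*(z-o[2])/d[2]
def proj(c,p):
    f,cx,cy=K(c);R=cv2.Rodrigues(np.array(c["rvec"],float))[0];t=np.array(c["tvec"],float).ravel()
    q=R@np.array(p)+t;return q[0]/q[2]*f+cx,q[1]/q[2]*f+cy
E
python3 - <<'E'
from h import *
c=cams.read_camera("top");P=pts(c)
for k in ["level_mid","foot_grip","shelf_mid","jar","tub","beaker"]:
    for m in models.masks_of("top",k):
        q=P[m["mask"]&(c["range_z"]>0)];q=q[q[:,2]>np.percentile(q[:,2],60)-0.006]
        (a,b),(w,h),ang=cv2.minAreaRect(q[:,:2].astype(np.float32)*1000)
        print(k,round(m["score"],2),m["extent"],"ctr",round(a),round(b),"size",round(w),round(h),"ang",round(ang,1),"z",np.round(np.percentile(q[:,2],[5,50,95]),3))
E
```

```text
level_mid 0.92 [38.7, 209.2, 101.2, 89.7] ctr 514 474 size 227 39 ang 48.5 z [0.043 0.047 0.057]
level_mid 0.82 [146.9, 305.2, 15.5, 59.2] ctr 353 332 size 118 22 ang 6.2 z [0.021 0.025 0.03 ]
level_mid 0.76 [168.1, 187.7, 25.5, 89.7] ctr 560 294 size 174 31 ang 4.8 z [0.032 0.036 0.044]
foot_grip 0.62 [401.7, 224.1, 34.3, 14.8] ctr 549 -175 size 45 14 ang 81.1 z [0.133 0.138 0.141]
shelf_mid 0.66 [244.1, 200.5, 186.8, 90.1] ctr 526 -27 size 141 339 ang 8.7 z [0.066 0.069 0.072]
jar 0.8 [332.6, 102.7, 30.5, 40.4] ctr 787 -48 size 50 53 ang 71.7 z [0.091 0.095 0.098]
tub 0.77 [164.6, 133.7, 47.6, 43.2] ctr 711 280 size 65 69 ang 2.0 z [0.066 0.07  0.073]
beaker 0.74 [509.7, 293.7, 47.3, 32.9] ctr 407 -403 size 63 66 ang 0.3 z [0.051 0.07  0.082]
```

Run:
```python
from h import *
c=cams.read_camera("top");P=pts(c)
im=c["pixels"][:,:,::-1]
cv2.imwrite("pics/lev_crop.png",cv2.resize(im[170:380,20:250],None,fx=3,fy=2.8,interpolation=cv2.INTER_CUBIC)[:600,:800])
def box(name,q):
    R=cv2.minAreaRect(q[:,:2].astype(np.float32)*1000);b=cv2.boxPoints(R)
    e=[b[1]-b[0],b[2]-b[1]];e=max(e,key=np.linalg.norm)
    print(name,np.round(R[0],1),np.round(R[1],1),"long dir deg",round(np.degrees(np.arctan2(e[1],e[0]))%180,1),"med z",round(float(np.median(q[:,2])),4),"corners",np.round(b).tolist())
ms=models.masks_of("top","level_mid")
for m in ms:
    q=P[m["mask"]&(c["range_z"]>0)];q=q[q[:,2]>np.percentile(q[:,2],60)-0.006];box("lev%.2f"%m["score"],q)
# plate
reg=np.zeros((480,640),bool);reg[190:300,235:415]=1
q=P[reg&(P[...,2]>0.055)&(P[...,2]<0.082)]
box("plate",q)
A=np.c_[q[:,:2],np.ones(len(q))];print("plane",np.linalg.lstsq(A,q[:,2],rcond=None)[0])
reg=np.zeros((480,640),bool);reg[210:250,395:445]=1
q=P[reg&(P[...,2]>0.128)];box("wing",q)
```

```text
lev0.91 [512.9 473.1] [226.5  39.2] long dir deg 48.4 med z 0.0467 corners [[423.0, 401.0], [452.0, 375.0], [603.0, 545.0], [573.0, 571.0]]
lev0.71 [559.8 293.8] [173.9  31.8] long dir deg 4.3 med z 0.0363 corners [[472.0, 303.0], [474.0, 271.0], [648.0, 285.0], [645.0, 316.0]]
lev0.58 [353.  331.5] [117.8  21.7] long dir deg 5.5 med z 0.0247 corners [[293.0, 337.0], [295.0, 315.0], [413.0, 326.0], [411.0, 348.0]]
plate [522.7  -1.9] [141.3 348.7] long dir deg 98.5 med z 0.0689 corners [[427.0, 160.0], [479.0, -185.0], [618.0, -164.0], [567.0, 181.0]]
plane [0.00045584 0.00109673 0.06853979]
wing [455.6 -77.6] [ 40.7 305.2] long dir deg 133.7 med z 0.1381 corners [[335.0, 19.0], [546.0, -202.0], [576.0, -174.0], [365.0, 47.0]]
```

View pics/lev_crop.png

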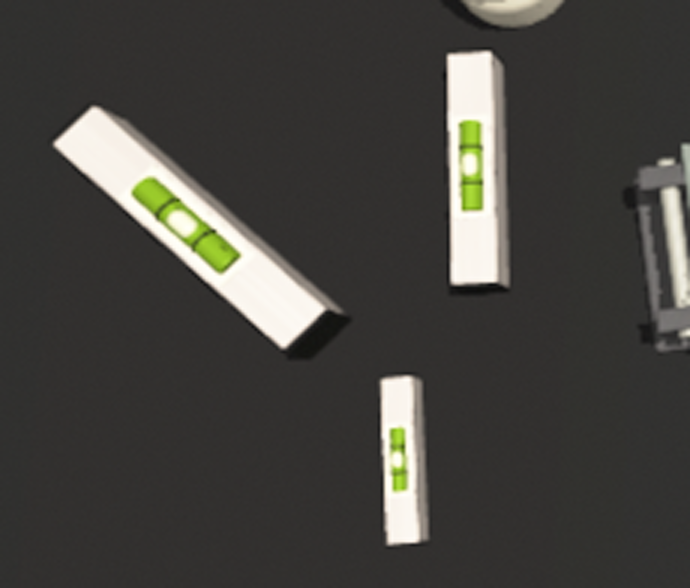

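Look-alikes (top image): big level (87,251), small level (154,335), and medium level (178,231), which measures 174×31 mm. The description asks for the middle-sized one, so I take the medium level. The crop confirms it: it is upright, with its bubble near the middle.

```bash
cat > plan.py <<'E'
from h import *
from scipy.spatial.transform import Rotation as Ro
def Rt(a):
    a=np.radians(a);x=np.array([np.cos(a),np.sin(a),0]);z=np.array([0,0,-1.]);return np.c_[x,np.cross(z,x),z]
def plan(p,a,n=1,turn=None):
    """n equal calls; turn=total world turn in deg (ccw+) if given"""
    s=monitor.sense();p0=np.array(s["tcp_pos"]);R0=np.array(s["ee_rot"])
    rv=Ro.from_matrix(R0.T@Rt(a)).as_rotvec()
    if turn is not None:
        a0=np.degrees(np.arctan2(R0[1,0],R0[0,0]))
    for i in range(n):
        if turn is None: Ri=Ro.from_matrix(R0)*Ro.from_rotvec(rv*i/n);Rn=Ro.from_matrix(R0)*Ro.from_rotvec(rv*(i+1)/n)
        else: Ri=Ro.from_matrix(Rt(a0+turn*i/n) if i else R0);Rn=Ro.from_matrix(Rt(a0+turn*(i+1)/n))
        d=Ri.inv().apply((np.array(p)-p0)/n)/.12;w=(Ri.inv()*Rn).as_rotvec()/np.pi
        print("t",np.round(d,3),"a",np.round(w,3),"rows>=",int(max(np.ceil(np.linalg.norm(d)*120/41.7),np.ceil(np.linalg.norm(w)*180/7.16))))
def st():
    s=monitor.sense();R=s["ee_rot"];print("t%.2f"%s["time"],np.round(s["tcp_pos"],4),"ang",round(np.degrees(np.arctan2(R[1,0],R[0,0])),2),"tilt",np.round(R[:,2],4),"F",np.round(s["force"],2),"M",np.round(s["moment"],2),"w",round(s["width"],4),"q",np.round(s["joints"],2))
E
python3 -c "
from plan import *
plan([.56,.294,.17],94.3,7,turn=166.1)"
```

```text
t [-0.719 -0.743  0.073] a [ 0.     0.    -0.132] rows>= 4
t [-0.36  -0.969  0.073] a [ 0.     0.    -0.132] rows>= 4
t [ 0.061 -1.032  0.073] a [ 0.     0.    -0.132] rows>= 4
t [ 0.471 -0.92   0.073] a [ 0.     0.    -0.132] rows>= 4
t [ 0.802 -0.653  0.073] a [ 0.     0.    -0.132] rows>= 4
t [ 0.997 -0.275  0.073] a [ 0.     0.    -0.132] rows>= 4
t [1.023 0.149 0.073] a [ 0.     0.    -0.132] rows>= 4
```

```bash
python3 -m inch '[{"tx":-0.72,"ty":-0.74,"az":-0.132},{"tx":-0.72,"ty":-0.74,"az":-0.132},{"tx":-0.72,"ty":-0.74,"az":-0.132},{"tx":-0.72,"ty":-0.74,"az":-0.132},{"tx":-0.72,"ty":-0.74,"az":-0.132}]' 1
python3 -m inch '[{"tx":-0.36,"ty":-0.97,"az":-0.132},{"tx":-0.36,"ty":-0.97,"az":-0.132},{"tx":-0.36,"ty":-0.97,"az":-0.132},{"tx":-0.36,"ty":-0.97,"az":-0.132},{"tx":-0.36,"ty":-0.97,"az":-0.132}]'
python3 -m inch '[{"tx":0.06,"ty":-1,"az":-0.132},{"tx":0.06,"ty":-1,"az":-0.132},{"tx":0.06,"ty":-1,"az":-0.132},{"tx":0.06,"ty":-1,"az":-0.132},{"tx":0.06,"ty":-1,"az":-0.132}]'
python3 -c "
from plan import *
st();plan([.56,.294,.15],94.3,4)"
```

```text
t1.50 [ 0.1562 -0.4749  0.2313] ang -71.79 tilt [-0.  0. -1.] F [-0.18  0.84 -0.61] M [-0.04 -0.03  0.04] w 0.0856 q [-1.25  0.21 -0.03  1.32 -0.    1.57]
t [-1.259 -1.3    0.169] a [-0.     0.    -0.231] rows>= 6
t [-0.081 -1.808  0.169] a [-0.     0.    -0.231] rows>= 6
t [ 1.138 -1.407  0.169] a [-0.     0.    -0.231] rows>= 6
t [ 1.784 -0.299  0.169] a [-0.     0.    -0.231] rows>= 6schema error: expected keys tx, ty, tz, ax, ay, az
schema error: expected keys tx, ty, tz, ax, ay, az
schema error: expected keys tx, ty, tz, ax, ay, az
```

```bash
python3 -m inch '[{"tx":-0.72,"ty":-0.74,"tz":0,"ax":0,"ay":0,"az":-0.132},{"tx":-0.72,"ty":-0.74,"tz":0,"ax":0,"ay":0,"az":-0.132},{"tx":-0.72,"ty":-0.74,"tz":0,"ax":0,"ay":0,"az":-0.132},{"tx":-0.72,"ty":-0.74,"tz":0,"ax":0,"ay":0,"az":-0.132},{"tx":-0.72,"ty":-0.74,"tz":0,"ax":0,"ay":0,"az":-0.132}]' 1
python3 -m inch '[{"tx":-0.36,"ty":-0.97,"tz":0,"ax":0,"ay":0,"az":-0.132},{"tx":-0.36,"ty":-0.97,"tz":0,"ax":0,"ay":0,"az":-0.132},{"tx":-0.36,"ty":-0.97,"tz":0,"ax":0,"ay":0,"az":-0.132},{"tx":-0.36,"ty":-0.97,"tz":0,"ax":0,"ay":0,"az":-0.132},{"tx":-0.36,"ty":-0.97,"tz":0,"ax":0,"ay":0,"az":-0.132}]'
python3 -m inch '[{"tx":0.06,"ty":-1,"tz":0,"ax":0,"ay":0,"az":-0.132},{"tx":0.06,"ty":-1,"tz":0,"ax":0,"ay":0,"az":-0.132},{"tx":0.06,"ty":-1,"tz":0,"ax":0,"ay":0,"az":-0.132},{"tx":0.06,"ty":-1,"tz":0,"ax":0,"ay":0,"az":-0.132},{"tx":0.06,"ty":-1,"tz":0,"ax":0,"ay":0,"az":-0.132}]'
python3 -c "
from plan import *
st();plan([.56,.294,.15],94.3,4)"
```

```text
time: 1.92
tcp_pos: [0.2144, -0.3639, 0.2317]
ee_rot: [[0.672, -0.74, 0.0], [-0.74, -0.672, -0.001], [0.001, 0.0, -1.0]]
force: [-0.6, -0.5, -0.5]
width: 0.085
time: 2.33
tcp_pos: [0.2721, -0.2545, 0.2315]
ee_rot: [[0.913, -0.408, 0.0], [-0.408, -0.913, -0.001], [0.001, 0.0, -1.0]]
force: [0.7, 0.3, -0.6]
width: 0.0854
time: 2.75
tcp_pos: [0.3279, -0.1487, 0.2313]
ee_rot: [[1.0, -0.008, -0.0], [-0.008, -1.0, -0.0], [-0.0, 0.0, -1.0]]
force: [0.4, 0.0, -0.3]
width: 0.0852
t2.75 [ 0.3279 -0.1487  0.2313] ang -0.43 tilt [-1.e-04 -3.e-04 -1.e+00] F [ 0.38  0.05 -0.31] M [ 0.03  0.05 -0.03] w 0.0852 q [-0.43 -0.08 -0.35  1.3  -0.    1.15]
t [ 0.477 -0.926  0.169] a [ 0.     0.    -0.132] rows>= 4
t [ 0.808 -0.656  0.169] a [ 0.     0.    -0.132] rows>= 4
t [ 1.004 -0.276  0.169] a [ 0.     0.    -0.132] rows>= 4
t [1.03  0.15  0.169] a [ 0.     0.    -0.132] rows>= 4
```

```bash
python3 -m inch '[{"tx":0.48,"ty":-0.93,"tz":0,"ax":0,"ay":0,"az":-0.132},{"tx":0.48,"ty":-0.93,"tz":0,"ax":0,"ay":0,"az":-0.132},{"tx":0.48,"ty":-0.93,"tz":0,"ax":0,"ay":0,"az":-0.132},{"tx":0.48,"ty":-0.93,"tz":0,"ax":0,"ay":0,"az":-0.132}]'
python3 -m inch '[{"tx":0.81,"ty":-0.66,"tz":0,"ax":0,"ay":0,"az":-0.132},{"tx":0.81,"ty":-0.66,"tz":0,"ax":0,"ay":0,"az":-0.132},{"tx":0.81,"ty":-0.66,"tz":0,"ax":0,"ay":0,"az":-0.132},{"tx":0.81,"ty":-0.66,"tz":0,"ax":0,"ay":0,"az":-0.132}]'
python3 -m inch '[{"tx":1,"ty":-0.28,"tz":0.1,"ax":0,"ay":0,"az":-0.132},{"tx":1,"ty":-0.28,"tz":0.1,"ax":0,"ay":0,"az":-0.132},{"tx":1,"ty":-0.28,"tz":0.1,"ax":0,"ay":0,"az":-0.132},{"tx":1,"ty":-0.28,"tz":0.1,"ax":0,"ay":0,"az":-0.132}]'
python3 -m inch '[{"tx":1,"ty":0.15,"tz":0.5,"ax":0,"ay":0,"az":-0.132},{"tx":1,"ty":0.15,"tz":0.5,"ax":0,"ay":0,"az":-0.132},{"tx":1,"ty":0.15,"tz":0.5,"ax":0,"ay":0,"az":-0.132},{"tx":1,"ty":0.15,"tz":0.5,"ax":0,"ay":0,"az":-0.132},{"tx":1,"ty":0.15,"tz":0.5,"ax":0,"ay":0,"az":-0.132}]'
python3 - <<'E'
from plan import *
st();plan([.56,.294,.012],94.3,2)
c=cams.read_camera("wrist");cv2.imwrite("pics/w1.png",c["pixels"][:,:,::-1])
P=pts(c)
for m in models.masks_of("wrist","level_mid"):
    q=P[m["mask"]&(c["range_z"]>0)];q=q[(q[:,2]>0.028)&(q[:,2]<0.04)]
    R=cv2.minAreaRect(q[:,:2].astype(np.float32)*1000);print(m["score"],m["extent"],R,np.median(q[:,2]))
E
```

```text
time: 3.08
tcp_pos: [0.3882, -0.0351, 0.2311]
ee_rot: [[0.917, 0.398, 0.001], [0.398, -0.917, 0.001], [0.001, -0.001, -1.0]]
force: [0.6, -1.0, -0.6]
width: 0.0857
time: 3.42
tcp_pos: [0.4469, 0.0759, 0.2306]
ee_rot: [[0.68, 0.733, 0.0], [0.733, -0.68, 0.001], [0.001, -0.0, -1.0]]
force: [0.8, -0.8, -0.8]
width: 0.0854
time: 3.75
tcp_pos: [0.5043, 0.1862, 0.217]
ee_rot: [[0.328, 0.945, -0.001], [0.945, -0.328, 0.0], [-0.0, -0.001, -1.0]]
force: [0.8, 0.0, 0.2]
width: 0.0855
time: 4.17
tcp_pos: [0.5593, 0.2903, 0.156]
ee_rot: [[-0.075, 0.997, -0.003], [0.997, 0.075, -0.002], [-0.002, -0.003, -1.0]]
force: [0.4, -0.0, -0.7]
width: 0.0855
t4.17 [0.5593 0.2903 0.156 ] ang 94.31 tilt [-0.0031 -0.0019 -1.    ] F [ 0.44 -0.03 -0.71] M [ 0.05 -0.04 -0.03] w 0.0855 q [ 0.48  0.51  0.2   1.27 -0.    0.4 ]
t [0.016 0.006 0.6  ] a [-0.001  0.     0.   ] rows>= 2
t [0.016 0.005 0.6  ] a [-0.001  0.     0.   ] rows>= 2
0.79 [445.8, 39.9, 193.5, 267.2] ((524.2935180664062, 460.3421325683594), (226.93589782714844, 38.16413879394531), 38.847530364990234) 0.03417895107266275
0.75 [388.9, 0.0, 37.4, 27.9] ((0.0, 0.0), (0.0, 0.0), 0.0) nan
0.63 [308.4, 106.6, 40.1, 223.8] ((559.6621704101562, 295.65435791015625), (173.5945587158203, 30.038084030151367), 4.368677616119385) 0.035504295607846285
  return _methods._mean(a, axis=axis, dtype=dtype,
  ret = ret.dtype.type(ret / rcount)
```

View pics/w1.png

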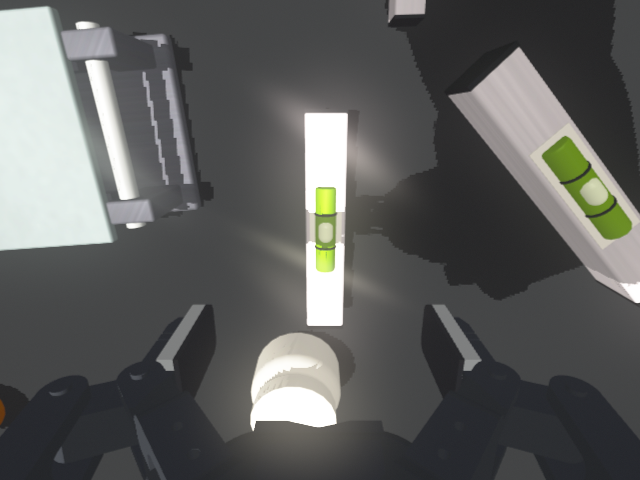

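The wrist view shows the medium level at (326,218), aligned between the open jaws. The tub is at (297,380), beyond the level's end and clear.

```bash
python3 -m inch '[{"tx":0.03,"ty":0,"tz":0.6,"ax":0,"ay":0,"az":0},{"tx":0.03,"ty":0,"tz":0.7,"ax":0,"ay":0,"az":0},{"tx":0.03,"ty":0,"tz":0.7,"ax":0,"ay":0,"az":0},{"tx":0.03,"ty":0,"tz":0.7,"ax":0,"ay":0,"az":0}]'
python3 -m inch '[{"tx":0,"ty":0,"tz":0.2,"ax":0,"ay":0,"az":0},{"tx":0,"ty":0,"tz":0.4,"ax":0,"ay":0,"az":0},{"tx":0,"ty":0,"tz":0.46,"ax":0,"ay":0,"az":0},{"tx":0,"ty":0,"tz":0.46,"ax":0,"ay":0,"az":0}]'
python3 -m inch '[{"tx":0,"ty":0,"tz":0,"ax":0,"ay":0,"az":0},{"tx":0,"ty":0,"tz":0,"ax":0,"ay":0,"az":0},{"tx":0,"ty":0,"tz":0,"ax":0,"ay":0,"az":0},{"tx":0,"ty":0,"tz":0,"ax":0,"ay":0,"az":0},{"tx":0,"ty":0,"tz":0,"ax":0,"ay":0,"az":0},{"tx":0,"ty":0,"tz":0,"ax":0,"ay":0,"az":0},{"tx":0,"ty":0,"tz":0,"ax":0,"ay":0,"az":0},{"tx":0,"ty":0,"tz":0,"ax":0,"ay":0,"az":0}]' -1
python3 -c "
from plan import *
st()"
```

```text
time: 4.6
tcp_pos: [0.5567, 0.2927, 0.0753]
ee_rot: [[-0.075, 0.997, -0.003], [0.997, 0.075, -0.002], [-0.001, -0.003, -1.0]]
force: [0.5, 0.1, 1.1]
width: 0.0854
time: 4.93
tcp_pos: [0.5577, 0.2944, 0.0211]
ee_rot: [[-0.077, 0.997, -0.0], [0.997, 0.077, -0.0], [-0.0, -0.0, -1.0]]
force: [-0.0, -0.5, -0.4]
width: 0.0857
time: 5.6
tcp_pos: [0.5577, 0.2955, 0.0213]
ee_rot: [[-0.079, 0.997, 0.001], [0.997, 0.079, 0.001], [0.001, 0.001, -1.0]]
force: [-1.8, -1.9, 10.5]
width: 0.0285
t5.60 [0.5577 0.2955 0.0213] ang 94.53 tilt [ 1.3e-03  7.0e-04 -1.0e+00] F [-1.76 -1.92 10.5 ] M [-0.27  0.41 -0.04] w 0.0285 q [ 0.49  0.59 -0.02  0.96  0.    0.41]
```

The grip is about 9 mm too high, near the top edge of the bar, so I re-grip lower.

```bash
python3 -m inch '[{"tx":0,"ty":0,"tz":0,"ax":0,"ay":0,"az":0},{"tx":0,"ty":0,"tz":0,"ax":0,"ay":0,"az":0},{"tx":0,"ty":0,"tz":0,"ax":0,"ay":0,"az":0},{"tx":0,"ty":0,"tz":0.06,"ax":0,"ay":0,"az":0},{"tx":0,"ty":0.02,"tz":0.1,"ax":0,"ay":0,"az":0},{"tx":0,"ty":0.02,"tz":0.1,"ax":0,"ay":0,"az":0}]' 0.3
python3 -m inch '[{"tx":0,"ty":0,"tz":0,"ax":0,"ay":0,"az":0},{"tx":0,"ty":0,"tz":0,"ax":0,"ay":0,"az":0},{"tx":0,"ty":0,"tz":0,"ax":0,"ay":0,"az":0},{"tx":0,"ty":0,"tz":0,"ax":0,"ay":0,"az":0},{"tx":0,"ty":0,"tz":0,"ax":0,"ay":0,"az":0},{"tx":0,"ty":0,"tz":0,"ax":0,"ay":0,"az":0}]' -1
python3 - <<'E'
from plan import *
st()
c=cams.read_camera("side");cv2.imwrite("pics/s1.png",cv2.resize(c["pixels"][200:340,180:400,::-1],None,fx=3,fy=3))
E
```

```text
time: 6.1
tcp_pos: [0.5592, 0.295, 0.0065]
ee_rot: [[-0.079, 0.997, -0.002], [0.997, 0.079, -0.001], [-0.001, -0.002, -1.0]]
force: [0.5, -0.1, 0.0]
width: 0.0558
time: 6.6
tcp_pos: [0.5597, 0.2954, 0.0082]
ee_rot: [[-0.079, 0.997, 0.0], [0.997, 0.079, 0.0], [0.0, 0.0, -1.0]]
force: [-0.0, 0.0, 1.0]
width: 0.0293
t6.60 [0.5597 0.2954 0.0082] ang 94.53 tilt [ 1.e-04  1.e-04 -1.e+00] F [-0.02  0.01  1.05] M [-0.05  0.06  0.  ] w 0.0293 q [ 0.49  0.61 -0.03  0.94  0.    0.41]
```

View pics/s1.png

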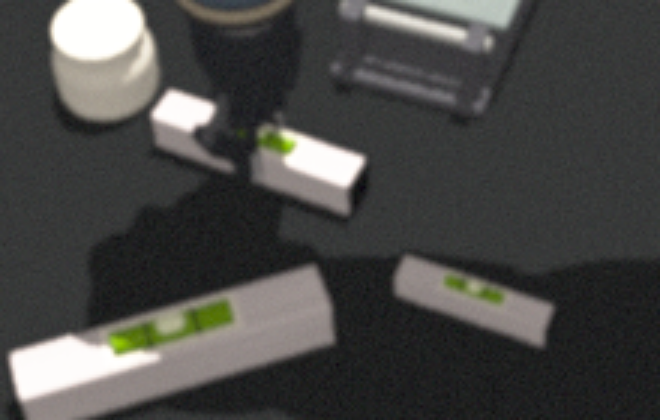

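The level is gripped near its middle at (250,150) in the crop. Next I lift it and carry it to the shelf.

```bash
python3 -m inch '[{"tx":0,"ty":0,"tz":-0.15,"ax":0,"ay":0,"az":0},{"tx":0,"ty":0,"tz":-0.4,"ax":0,"ay":0,"az":0},{"tx":0,"ty":0,"tz":-0.7,"ax":0,"ay":0,"az":0},{"tx":0,"ty":0,"tz":-1,"ax":0,"ay":0,"az":0},{"tx":0,"ty":0,"tz":-1,"ax":0,"ay":0,"az":0}]'
python3 -c "
from plan import *
st();plan([.524,-.007,.165],8.5,3)"
```

```text
time: 7.07
tcp_pos: [0.5623, 0.2967, 0.1353]
ee_rot: [[-0.079, 0.997, 0.008], [0.997, 0.079, 0.004], [0.004, 0.008, -1.0]]
force: [1.3, 1.7, -2.0]
width: 0.0294
t7.07 [0.5623 0.2967 0.1353] ang 94.53 tilt [ 0.0081  0.0043 -1.    ] F [ 1.31  1.66 -1.99] M [ 0.03 -0.11  0.01] w 0.0294 q [0.49 0.52 0.16 1.2  0.   0.41]
t [-0.832 -0.172 -0.087] a [ 0.    -0.001  0.159] rows>= 5
t [-0.813  0.249 -0.084] a [ 0.    -0.001  0.159] rows>= 5
t [-0.594  0.608 -0.083] a [ 0.    -0.001  0.159] rows>= 5
```

```bash
python3 -m inch '[{"tx":-0.3,"ty":-0.06,"tz":-0.1,"ax":0,"ay":0,"az":0.05},{"tx":-0.6,"ty":-0.12,"tz":-0.2,"ax":0,"ay":0,"az":0.1},{"tx":-0.83,"ty":-0.17,"tz":-0.25,"ax":0,"ay":0,"az":0.159},{"tx":-0.83,"ty":-0.17,"tz":-0.25,"ax":0,"ay":0,"az":0.159},{"tx":-0.83,"ty":-0.17,"tz":-0.25,"ax":0,"ay":0,"az":0.159}]'
python3 -m inch '[{"tx":-0.3,"ty":0.09,"tz":0,"ax":0,"ay":0,"az":0.04},{"tx":-0.6,"ty":0.18,"tz":0,"ax":0,"ay":0,"az":0.08},{"tx":-0.81,"ty":0.25,"tz":0,"ax":0,"ay":0,"az":0.12},{"tx":-0.81,"ty":0.25,"tz":0,"ax":0,"ay":0,"az":0.159},{"tx":-0.81,"ty":0.25,"tz":0,"ax":0,"ay":0,"az":0.159}]'
python3 -m inch '[{"tx":-0.2,"ty":0.2,"tz":0,"ax":0,"ay":0,"az":0.04},{"tx":-0.4,"ty":0.4,"tz":0,"ax":0,"ay":0,"az":0.08},{"tx":-0.6,"ty":0.61,"tz":0,"ax":0,"ay":0,"az":0.12},{"tx":-0.6,"ty":0.61,"tz":0,"ax":0,"ay":0,"az":0.159},{"tx":-0.6,"ty":0.61,"tz":0,"ax":0,"ay":0,"az":0.159},{"tx":-0.6,"ty":0.61,"tz":0,"ax":0,"ay":0,"az":0.159}]'
python3 - <<'E'
from plan import *
st();plan([.524,-.007,.082],8.5,1)
c=cams.read_camera("side");cv2.imwrite("pics/s2.png",cv2.resize(c["pixels"][60:260,200:440,::-1],None,fx=3,fy=3))
c=cams.read_camera("wrist");cv2.imwrite("pics/w2.png",c["pixels"][:,:,::-1])
E
```

```text
time: 7.48
tcp_pos: [0.5473, 0.1931, 0.1586]
ee_rot: [[0.416, 0.909, 0.001], [0.909, -0.416, 0.0], [0.001, 0.001, -1.0]]
force: [-0.7, 0.8, -3.4]
width: 0.029
time: 7.9
tcp_pos: [0.5348, 0.0929, 0.1578]
ee_rot: [[0.798, 0.603, -0.0], [0.603, -0.798, 0.0], [-0.0, -0.0, -1.0]]
force: [-0.5, 0.5, -2.9]
width: 0.0289
time: 8.4
tcp_pos: [0.5223, -0.0074, 0.1578]
ee_rot: [[0.987, 0.16, -0.0], [0.16, -0.987, 0.0], [-0.0, -0.0, -1.0]]
force: [-0.8, -0.4, -2.5]
width: 0.0289
t8.40 [ 0.5223 -0.0074  0.1578] ang 9.23 tilt [-2.e-04  5.e-04 -1.e+00] F [-0.84 -0.36 -2.54] M [-0.02 -0.04 -0.03] w 0.0289 q [-0.01  0.28 -0.13  1.16  0.    1.4 ]
t [ 0.015 -0.001  0.632] a [-0.     0.     0.004] rows>= 2
```

View pics/s2.png

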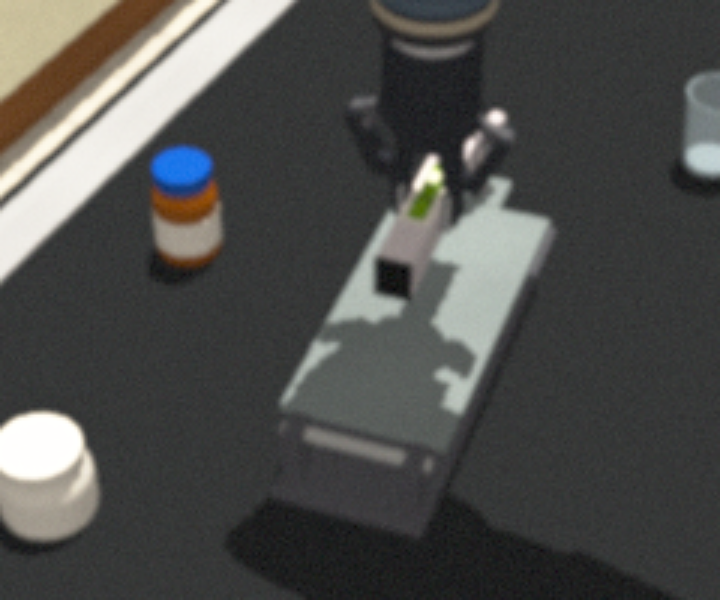

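View pics/w2.png

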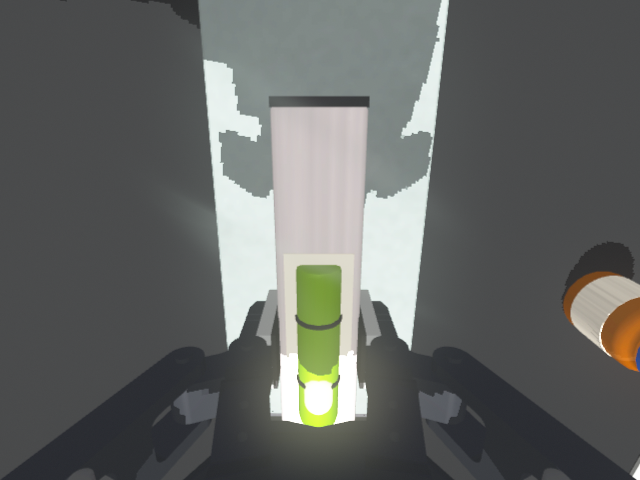

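The level hangs over the middle of the plate, parallel to its edges. I lower it.

```bash
python3 -m inch '[{"tx":0.01,"ty":0,"tz":0.2,"ax":0,"ay":0,"az":0.004},{"tx":0.01,"ty":0,"tz":0.4,"ax":0,"ay":0,"az":0.004},{"tx":0.01,"ty":0,"tz":0.55,"ax":0,"ay":0,"az":0.004},{"tx":0.01,"ty":0,"tz":0.61,"ax":0,"ay":0,"az":0.004},{"tx":0.01,"ty":0,"tz":0.61,"ax":0,"ay":0,"az":0.004},{"tx":0.01,"ty":0,"tz":0.61,"ax":0,"ay":0,"az":0.004}]'
python3 -c "
from plan import *
st()"
```

```text
time: 9.0
tcp_pos: [0.5234, -0.0076, 0.0854]
ee_rot: [[0.99, 0.141, 0.0], [0.141, -0.99, 0.0], [0.0, -0.0, -1.0]]
force: [-0.4, -0.4, -2.7]
width: 0.0291
t9.00 [ 0.5234 -0.0076  0.0854] ang 8.12 tilt [ 1.e-04  1.e-04 -1.e+00] F [-0.38 -0.41 -2.7 ] M [-0.05  0.02 -0.  ] w 0.0291 q [-0.01  0.33 -0.25  0.99  0.    1.41]
```

```bash
python3 -m inch '[{"tx":0,"ty":0,"tz":0.025,"ax":0,"ay":0,"az":0},{"tx":0,"ty":0,"tz":0.045,"ax":0,"ay":0,"az":0},{"tx":0,"ty":0,"tz":0.045,"ax":0,"ay":0,"az":0},{"tx":0,"ty":0,"tz":0.045,"ax":0,"ay":0,"az":0}]'
```

```text
time: 9.33
tcp_pos: [0.5233, -0.0083, 0.0798]
ee_rot: [[0.99, 0.139, 0.0], [0.139, -0.99, 0.0], [0.0, 0.0, -1.0]]
force: [-0.2, 0.3, -2.4]
width: 0.0295
```

```bash
python3 -m inch '[{"tx":0,"ty":0,"tz":0.015,"ax":0,"ay":0,"az":0},{"tx":0,"ty":0,"tz":0.02,"ax":0,"ay":0,"az":0},{"tx":0,"ty":0,"tz":0.02,"ax":0,"ay":0,"az":0},{"tx":0,"ty":0,"tz":0.02,"ax":0,"ay":0,"az":0}]'
```

```text
time: 9.67
tcp_pos: [0.5234, -0.0083, 0.0774]
ee_rot: [[0.99, 0.138, 0.001], [0.138, -0.99, -0.0], [0.001, 0.0, -1.0]]
force: [0.3, -1.2, 1.5]
width: 0.0291
```

Contact: the force changed from −2.5 to +1.5 N. I release slowly and lift.

```bash
python3 -m inch '[{"tx":0,"ty":0,"tz":0,"ax":0,"ay":0,"az":0},{"tx":0,"ty":0,"tz":0,"ax":0,"ay":0,"az":0},{"tx":0,"ty":0,"tz":0,"ax":0,"ay":0,"az":0},{"tx":0,"ty":0,"tz":-0.05,"ax":0,"ay":0,"az":0},{"tx":0,"ty":0,"tz":-0.2,"ax":0,"ay":0,"az":0},{"tx":0,"ty":0,"tz":-0.5,"ax":0,"ay":0,"az":0},{"tx":0,"ty":0,"tz":-0.8,"ax":0,"ay":0,"az":0},{"tx":0,"ty":0,"tz":-0.8,"ax":0,"ay":0,"az":0}]' 0.3
python3 - <<'E'
from plan import *
st()
c=cams.read_camera("wrist");cv2.imwrite("pics/w3.png",c["pixels"][:,:,::-1])
P=pts(c)
for m in models.masks_of("wrist","level_mid"):
    q=P[m["mask"]&(c["range_z"]>0)];q=q[(q[:,2]>0.09)&(q[:,2]<0.112)]
    if len(q)>50: print(m["score"],cv2.minAreaRect(q[:,:2].astype(np.float32)*1000),np.median(q[:,2]))
c=cams.read_camera("side");cv2.imwrite("pics/s3.png",cv2.resize(c["pixels"][60:260,200:440,::-1],None,fx=3,fy=3))
E
```

```text
time: 10.33
tcp_pos: [0.5258, -0.0082, 0.1799]
ee_rot: [[0.99, 0.138, 0.008], [0.138, -0.99, -0.0], [0.008, 0.001, -1.0]]
force: [1.2, -0.3, 1.3]
width: 0.0556
t10.33 [ 0.5258 -0.0082  0.1799] ang 7.95 tilt [ 8.3e-03 -1.0e-04 -1.0e+00] F [ 1.19 -0.32  1.26] M [-0.03 -0.06  0.04] w 0.0556 q [-0.02  0.27 -0.09  1.2   0.    1.42]
0.87 ((523.2642822265625, -9.437660217285156), (30.123971939086914, 174.29710388183594), 7.912113666534424) 0.10468894032255746
```

View pics/w3.png

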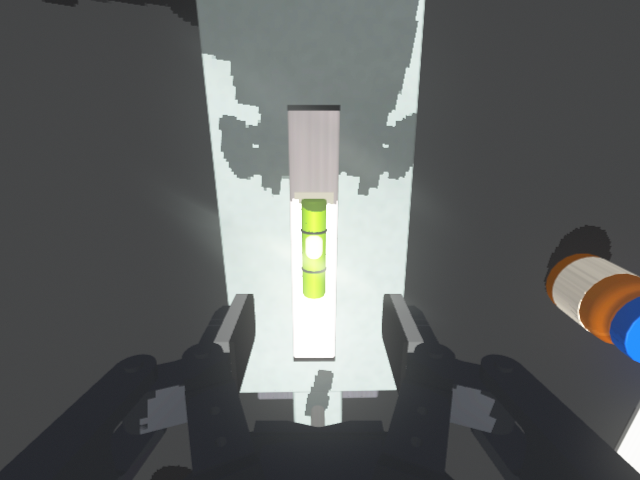

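View pics/s3.png

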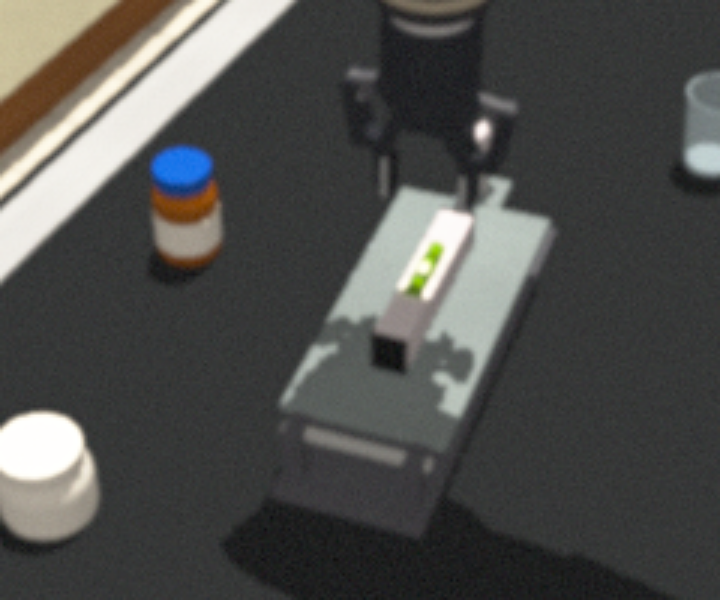

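The level lies flat along the middle of the shelf, released, at about (0.523, −0.009). The bubble at (314,246) is nearly central with the shelf unpressed, which suggests about 1.1 rad is needed. I'll read it again once settled and then move to the foot.

```bash
python3 -m inch '[{"tx":0,"ty":0,"tz":-0.2,"ax":0,"ay":0,"az":0},{"tx":0,"ty":0,"tz":-0.4,"ax":0,"ay":0,"az":0},{"tx":0,"ty":0,"tz":-0.4,"ax":0,"ay":0,"az":0},{"tx":0,"ty":0,"tz":-0.4,"ax":0,"ay":0,"az":0},{"tx":0,"ty":0,"tz":-0.4,"ax":0,"ay":0,"az":0},{"tx":0,"ty":0,"tz":-0.4,"ax":0,"ay":0,"az":0},{"tx":0,"ty":0,"tz":-0.4,"ax":0,"ay":0,"az":0},{"tx":0,"ty":0,"tz":-0.4,"ax":0,"ay":0,"az":0}]' 0.3
cat > bub.py <<'E'
from h import *
def bub(cam="wrist",ctr=(.5233,-.0094,.113),ang=97.9,name=None):
    """vial read: rectify the level's top plane, 4 px/mm; column = mm along level"""
    c=cams.read_camera(cam);a=np.radians(ang);u=np.array([np.cos(a),np.sin(a),0]);n=np.array([-u[1],u[0],0])
    L,W=48,14;s=6;src=[];dst=[]
    for i,j in [(-1,-1),(1,-1),(1,1),(-1,1)]:
        src.append(proj(c,np.array(ctr)+u*i*L/1000+n*j*W/1000));dst.append(((i+1)*L*s,(j+1)*W*s))
    H=cv2.getPerspectiveTransform(np.float32(src),np.float32(dst))
    o=cv2.warpPerspective(c["pixels"],H,(2*L*s,2*W*s),flags=cv2.INTER_LINEAR)
    if name: cv2.imwrite(name,o[:,:,::-1])
    return o,c
def read(cam="wrist",name=None,**k):
    o,c=bub(cam,name=name,**k);s=6
    b=o[78:90].astype(float).mean(0);r_,g,bl=b.T
    row=o.shape[0]//2
    # print colour profile
    sat=(g-bl)
    x=np.arange(len(sat))/s-48
    print("mm :sat(g-b)/bright");print(" ".join(f"{x[i]:.0f}:{sat[i]:.0f}/{b[i].mean():.0f}" for i in range(0,len(x),9)))
E
python3 - <<'E'
from bub import *
read("wrist","pics/b1.png")
read("top","pics/b1t.png")
print(monitor.sense()["time"])
a=cv2.imread("pics/b1.png");b=cv2.imread("pics/b1t.png");cv2.imwrite("pics/b1all.png",np.vstack([a,b]))
E
```

```text
time: 11.15
tcp_pos: [0.5228, -0.0082, 0.2204]
ee_rot: [[0.99, 0.138, -0.001], [0.138, -0.99, 0.0], [-0.001, -0.0, -1.0]]
force: [-0.4, 0.0, 0.2]
width: 0.0555
mm :sat(g-b)/bright
-48:0/255 -46:0/255 -45:0/255 -44:0/255 -42:0/255 -40:0/255 -39:0/255 -38:0/255 -36:0/255 -34:0/255 -33:0/255 -32:9/252 -30:94/219 -28:87/222 -27:80/225 -26:77/226 -24:77/226 -22:82/224 -21:89/221 -20:98/218 -18:109/214 -16:118/210 -15:125/208 -14:109/192 -12:44/152 -10:137/203 -9:139/202 -8:140/202 -6:139/202 -4:139/202 -3:19/248 -2:0/255 0:0/255 2:0/255 3:0/255 4:0/255 6:0/255 8:0/255 9:0/255 10:2/254 12:46/233 14:35/147 15:133/196 16:140/202 18:140/203 20:140/203 21:141/202 22:141/202 24:141/202 26:141/202 27:141/202 28:142/202 30:142/202 32:144/200 33:122/169 34:50/152 36:13/217 38:0/255 39:0/255 40:0/255 42:0/255 44:3/215 45:4/199 46:4/199
mm :sat(g-b)/bright
-48:-7/121 -46:-6/121 -45:-6/121 -44:-5/120 -42:-5/121 -40:-5/121 -39:-5/121 -38:-6/120 -36:-7/120 -34:-6/119 -33:-6/119 -32:-6/120 -30:-5/120 -28:-5/120 -27:-6/119 -26:-6/119 -24:-7/118 -22:-7/118 -21:-6/118 -20:-5/118 -18:-6/118 -16:-6/118 -15:-7/117 -14:-6/117 -12:-6/116 -10:-5/117 -9:-5/116 -8:-6/116 -6:-6/116 -4:-5/115 -3:-5/115 -2:-5/115 0:-6/115 2:-7/114 3:-6/115 4:-5/114 6:-6/114 8:-5/114 9:-6/113 10:-6/114 12:-6/113 14:-5/112 15:-6/113 16:-6/112 18:-6/111 20:-7/111 21:-7/111 22:-7/111 24:-7/111 26:-7/110 27:-7/110 28:-6/110 30:-6/109 32:-7/110 33:-8/109 34:-7/109 36:-7/109 38:-7/108 39:-7/108 40:-6/107 42:-5/106 44:-5/106 45:-6/106 46:-6/105
11.25
```

View pics/b1all.png

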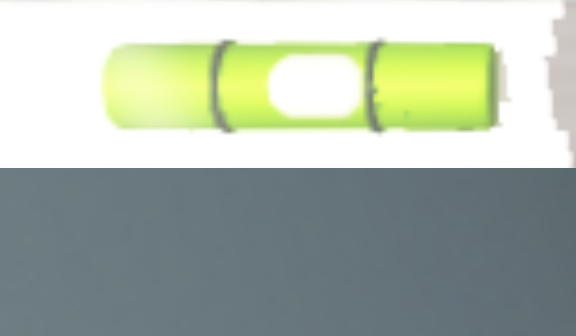

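Bubble reading, unpressed: it sits 3 mm towards the hinge. Pressed it would be about 18 mm, so roughly 1.2 rad (69°) clockwise is needed. Now to the wing handle.

```bash
python3 -c "
from plan import *
plan([.549,-.175,.2204],98.5,2)"
```

```text
t [0.011 0.703 0.001] a [-0.     0.    -0.252] rows>= 7
t [-0.492  0.503  0.001] a [-0.     0.    -0.252] rows>= 7
```

```bash
python3 -m inch '[{"tx":0,"ty":0.3,"tz":0,"ax":0,"ay":0,"az":-0.252},{"tx":0.01,"ty":0.6,"tz":0,"ax":0,"ay":0,"az":-0.252},{"tx":0.01,"ty":0.7,"tz":0,"ax":0,"ay":0,"az":-0.252},{"tx":0.01,"ty":0.7,"tz":0,"ax":0,"ay":0,"az":-0.252},{"tx":0.01,"ty":0.7,"tz":0,"ax":0,"ay":0,"az":-0.252},{"tx":0.01,"ty":0.7,"tz":0,"ax":0,"ay":0,"az":-0.252},{"tx":0.01,"ty":0.7,"tz":0,"ax":0,"ay":0,"az":-0.252}]' 0.3
python3 -m inch '[{"tx":-0.25,"ty":0.25,"tz":0,"ax":0,"ay":0,"az":-0.252},{"tx":-0.49,"ty":0.5,"tz":0,"ax":0,"ay":0,"az":-0.252},{"tx":-0.49,"ty":0.5,"tz":0,"ax":0,"ay":0,"az":-0.252},{"tx":-0.49,"ty":0.5,"tz":0,"ax":0,"ay":0,"az":-0.252},{"tx":-0.49,"ty":0.5,"tz":0,"ax":0,"ay":0,"az":-0.252},{"tx":-0.49,"ty":0.5,"tz":0,"ax":0,"ay":0,"az":-0.252},{"tx":-0.49,"ty":0.5,"tz":0,"ax":0,"ay":0,"az":-0.252},{"tx":-0.49,"ty":0.5,"tz":0,"ax":0,"ay":0,"az":-0.252}]'
python3 - <<'E'
from plan import *
st()
c=cams.read_camera("wrist");cv2.imwrite("pics/w4.png",c["pixels"][:,:,::-1])
P=pts(c)
for m in models.masks_of("wrist","foot_grip"):
    q=P[m["mask"]&(c["range_z"]>0)];q=q[(q[:,2]>0.13)&(q[:,2]<0.15)]
    if len(q)>50: print(m["score"],m["extent"],cv2.minAreaRect(q[:,:2].astype(np.float32)*1000),np.median(q[:,2]))
E
```

```text
time: 11.83
tcp_pos: [0.5359, -0.0915, 0.2209]
ee_rot: [[0.592, 0.806, -0.0], [0.806, -0.592, 0.0], [-0.0, -0.0, -1.0]]
force: [0.5, 0.3, 0.3]
width: 0.0555
time: 12.5
tcp_pos: [0.5488, -0.1743, 0.2209]
ee_rot: [[-0.153, 0.988, -0.0], [0.988, 0.153, 0.0], [0.0, -0.0, -1.0]]
force: [-0.6, 1.0, -0.2]
width: 0.0555
t12.50 [ 0.5488 -0.1743  0.2209] ang 98.83 tilt [-3.e-04  2.e-04 -1.e+00] F [-0.56  1.02 -0.21] M [-0.02 -0.03 -0.02] w 0.0555 q [-0.31  0.37  0.16  1.35  0.   -0.46]
0.92 [284.4, 211.4, 68.4, 47.9] ((548.2625732421875, -174.1021270751953), (45.839515686035156, 14.2432222366333), 81.98308563232422) 0.13775150474413445
```

View pics/w4.png

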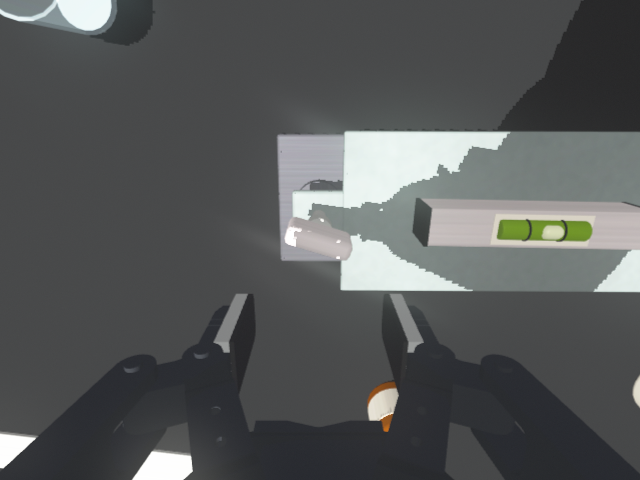

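The handle at (318,240) actually lies nearly along the shelf (long axis at 82° world), so to grip across its thickness the jaws have to turn to 172°.

```bash
python3 -c "
from plan import *
plan([.5483,-.1741,.14],172,2)
plan([.5483,-.1741,.2209],172,1)"
```

```text
t [ 0.001 -0.002  0.337] a [-0.    -0.    -0.204] rows>= 6
t [ 0.002 -0.001  0.337] a [-0.    -0.    -0.204] rows>= 6
t [ 0.002 -0.005  0.001] a [-0.    -0.    -0.408] rows>= 11
```

```bash
python3 -m inch '[{"tx":0,"ty":0,"tz":0,"ax":0,"ay":0,"az":-0.204},{"tx":0,"ty":0,"tz":0,"ax":0,"ay":0,"az":-0.204},{"tx":0,"ty":0,"tz":0,"ax":0,"ay":0,"az":-0.204},{"tx":0,"ty":0,"tz":0,"ax":0,"ay":0,"az":-0.204},{"tx":0,"ty":0,"tz":0,"ax":0,"ay":0,"az":-0.204},{"tx":0,"ty":0,"tz":0,"ax":0,"ay":0,"az":-0.204}]' 0.3
python3 -m inch '[{"tx":0,"ty":0,"tz":0.1,"ax":0,"ay":0,"az":-0.204},{"tx":0,"ty":0,"tz":0.2,"ax":0,"ay":0,"az":-0.204},{"tx":0,"ty":0,"tz":0.3,"ax":0,"ay":0,"az":-0.204},{"tx":0,"ty":0,"tz":0.4,"ax":0,"ay":0,"az":-0.204},{"tx":0,"ty":0,"tz":0.4,"ax":0,"ay":0,"az":-0.204},{"tx":0,"ty":0,"tz":0.4,"ax":0,"ay":0,"az":-0.204},{"tx":0,"ty":0,"tz":0.4,"ax":0,"ay":0,"az":-0.204}]'
python3 - <<'E'
from plan import *
st();plan([.5483,-.1741,.108],172,1)
c=cams.read_camera("wrist");cv2.imwrite("pics/w5.png",c["pixels"][:,:,::-1])
E
```

```text
time: 13.1
tcp_pos: [0.5489, -0.1742, 0.221]
ee_rot: [[-0.715, 0.699, -0.0], [0.699, 0.715, 0.0], [0.0, -0.0, -1.0]]
force: [0.6, -0.5, -0.3]
width: 0.0554
time: 13.68
tcp_pos: [0.549, -0.1743, 0.1733]
ee_rot: [[-0.99, 0.143, 0.0], [0.143, 0.99, -0.0], [-0.0, -0.0, -1.0]]
force: [-0.3, 0.0, -0.1]
width: 0.0555
t13.68 [ 0.549  -0.1743  0.1733] ang 171.77 tilt [ 1.e-04 -0.e+00 -1.e+00] F [-0.32  0.03 -0.15] M [-0.02 -0.01  0.09] w 0.0555 q [-0.31  0.39  0.05  1.24  0.   -1.73]
t [0.006 0.    0.544] a [-0.     0.    -0.001] rows>= 2
```

View pics/w5.png

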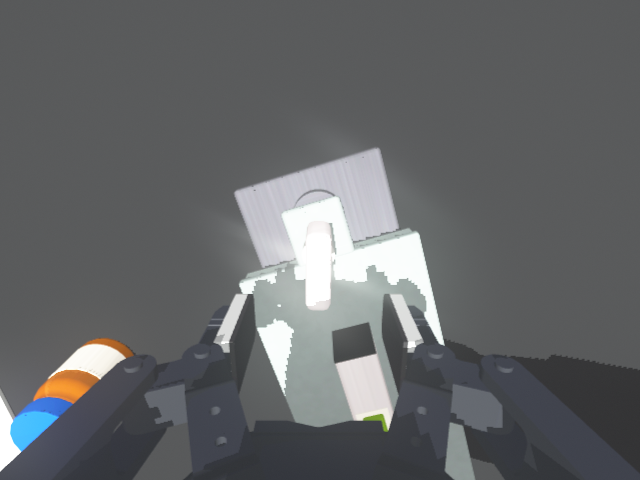

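The handle at (318,265) is upright between the jaws. I lower the gripper and close.

```bash
python3 -m inch '[{"tx":0,"ty":0,"tz":0.2,"ax":0,"ay":0,"az":0},{"tx":0,"ty":0,"tz":0.4,"ax":0,"ay":0,"az":0},{"tx":0,"ty":0,"tz":0.54,"ax":0,"ay":0,"az":0},{"tx":0,"ty":0,"tz":0.54,"ax":0,"ay":0,"az":0},{"tx":0,"ty":0,"tz":0.54,"ax":0,"ay":0,"az":0}]' 0.3
python3 -m inch '[{"tx":0,"ty":0,"tz":0,"ax":0,"ay":0,"az":0},{"tx":0,"ty":0,"tz":0,"ax":0,"ay":0,"az":0},{"tx":0,"ty":0,"tz":0,"ax":0,"ay":0,"az":0},{"tx":0,"ty":0,"tz":0,"ax":0,"ay":0,"az":0},{"tx":0,"ty":0,"tz":0,"ax":0,"ay":0,"az":0},{"tx":0,"ty":0,"tz":0,"ax":0,"ay":0,"az":0},{"tx":0,"ty":0,"tz":0,"ax":0,"ay":0,"az":0},{"tx":0,"ty":0,"tz":0,"ax":0,"ay":0,"az":0}]' -1
python3 -c "
from plan import *
st()"
```

```text
time: 14.15
tcp_pos: [0.5487, -0.1742, 0.1085]
ee_rot: [[-0.99, 0.141, -0.001], [0.141, 0.99, 0.0], [0.001, 0.0, -1.0]]
force: [0.8, -0.7, 0.1]
width: 0.0555
time: 14.82
tcp_pos: [0.5492, -0.1744, 0.1095]
ee_rot: [[-0.99, 0.138, 0.001], [0.138, 0.99, -0.0], [-0.001, -0.0, -1.0]]
force: [-4.7, 1.7, 11.1]
width: 0.0134
t14.82 [ 0.5492 -0.1744  0.1095] ang 172.07 tilt [ 1.2e-03 -5.0e-04 -1.0e+00] F [-4.73  1.69 11.07] M [ 0.2   1.   -0.18] w 0.0134 q [-0.31  0.42 -0.06  1.09 -0.   -1.74]
```

```bash
python3 -m inch '[{"tx":0,"ty":0,"tz":0,"ax":0,"ay":0,"az":0.024},{"tx":0,"ty":0,"tz":0,"ax":0,"ay":0,"az":0.048},{"tx":0,"ty":0,"tz":0,"ax":0,"ay":0,"az":0.072},{"tx":0,"ty":0,"tz":0,"ax":0,"ay":0,"az":0.096},{"tx":0,"ty":0,"tz":0,"ax":0,"ay":0,"az":0.12},{"tx":0,"ty":0,"tz":0,"ax":0,"ay":0,"az":0.144},{"tx":0,"ty":0,"tz":0,"ax":0,"ay":0,"az":0.168},{"tx":0,"ty":0,"tz":0,"ax":0,"ay":0,"az":0.192}]'
python3 -c "
from plan import *
st()"
python3 -m inch '[{"tx":0,"ty":0,"tz":0,"ax":0,"ay":0,"az":0.024},{"tx":0,"ty":0,"tz":0,"ax":0,"ay":0,"az":0.048},{"tx":0,"ty":0,"tz":0,"ax":0,"ay":0,"az":0.072},{"tx":0,"ty":0,"tz":0,"ax":0,"ay":0,"az":0.096},{"tx":0,"ty":0,"tz":0,"ax":0,"ay":0,"az":0.12},{"tx":0,"ty":0,"tz":0,"ax":0,"ay":0,"az":0.144},{"tx":0,"ty":0,"tz":0,"ax":0,"ay":0,"az":0.168},{"tx":0,"ty":0,"tz":0,"ax":0,"ay":0,"az":0.192}]'
python3 -m inch '[{"tx":0,"ty":0,"tz":0,"ax":0,"ay":0,"az":0},{"tx":0,"ty":0,"tz":0,"ax":0,"ay":0,"az":0},{"tx":0,"ty":0,"tz":0,"ax":0,"ay":0,"az":0}]'
python3 - <<'E'
from plan import *
st()
c=cams.read_camera("wrist");cv2.imwrite("pics/w6.png",c["pixels"][:,:,::-1])
E
```

```text
time: 15.48
tcp_pos: [0.549, -0.1744, 0.1095]
ee_rot: [[-0.735, 0.678, 0.001], [0.678, 0.735, -0.0], [-0.001, 0.0, -1.0]]
force: [-6.3, 0.7, 11.7]
width: 0.0127
t15.48 [ 0.549  -0.1744  0.1095] ang 137.33 tilt [ 8.e-04 -5.e-04 -1.e+00] F [-6.27  0.66 11.71] M [0.17 1.2  0.36] w 0.0127 q [-0.31  0.42 -0.07  1.09 -0.   -1.13]
time: 16.15
tcp_pos: [0.549, -0.1742, 0.1095]
ee_rot: [[-0.221, 0.975, 0.001], [0.975, 0.221, -0.0], [-0.0, 0.001, -1.0]]
force: [-5.6, 3.2, 12.1]
width: 0.0133
time: 16.4
tcp_pos: [0.549, -0.1742, 0.1095]
ee_rot: [[-0.224, 0.975, 0.001], [0.975, 0.224, -0.0], [-0.0, 0.001, -1.0]]
force: [-7.0, 2.0, 11.3]
width: 0.0133
t16.40 [ 0.549  -0.1742  0.1095] ang 102.95 tilt [ 8.e-04 -2.e-04 -1.e+00] F [-6.97  2.   11.31] M [ 0.43  1.22 -0.19] w 0.0133 q [-0.31  0.42 -0.07  1.09  0.   -0.53]
```

View pics/w6.png

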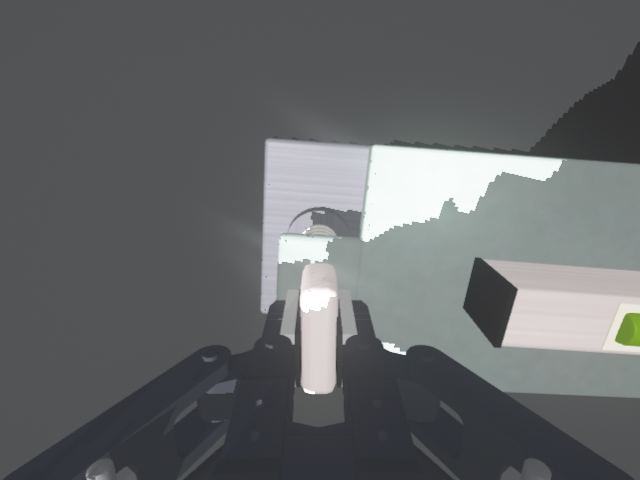

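The handle is now across the shelf, turned 69°. I release it, lift, and move to press the level 60 mm on the foot side of its middle, with the jaws shut.

```bash
python3 -m inch '[{"tx":0,"ty":0,"tz":0,"ax":0,"ay":0,"az":0},{"tx":0,"ty":0,"tz":0,"ax":0,"ay":0,"az":0},{"tx":0,"ty":0,"tz":0,"ax":0,"ay":0,"az":0},{"tx":0,"ty":0,"tz":-0.1,"ax":0,"ay":0,"az":0},{"tx":0,"ty":0,"tz":-0.4,"ax":0,"ay":0,"az":0},{"tx":0,"ty":0,"tz":-0.7,"ax":0,"ay":0,"az":0},{"tx":0,"ty":0,"tz":-0.7,"ax":0,"ay":0,"az":0}]' 0.3
python3 - <<'E'
from plan import *
st();plan([.5315,-.0688,.16],7.9,2)
E
```

```text
time: 17.03
tcp_pos: [0.5513, -0.175, 0.1989]
ee_rot: [[-0.225, 0.974, 0.008], [0.974, 0.225, -0.003], [-0.004, 0.007, -1.0]]
force: [1.6, 0.3, 1.7]
width: 0.0554
t17.03 [ 0.5513 -0.175   0.1989] ang 102.98 tilt [ 0.0079 -0.0025 -1.    ] F [1.6  0.28 1.67] M [-0.1  -0.07  0.02] w 0.0554 q [-0.31  0.38  0.1   1.29 -0.   -0.53]
t [0.45  0.018 0.16 ] a [ 0.001 -0.     0.264] rows>= 7
t [ 0.318 -0.32   0.16 ] a [ 0.001 -0.     0.264] rows>= 7
```

```bash
python3 -m inch '[{"tx":0.2,"ty":0,"tz":0,"ax":0,"ay":0,"az":0.264},{"tx":0.45,"ty":0.02,"tz":0,"ax":0,"ay":0,"az":0.264},{"tx":0.45,"ty":0.02,"tz":0,"ax":0,"ay":0,"az":0.264},{"tx":0.45,"ty":0.02,"tz":0,"ax":0,"ay":0,"az":0.264},{"tx":0.45,"ty":0.02,"tz":0,"ax":0,"ay":0,"az":0.264},{"tx":0.45,"ty":0.02,"tz":0,"ax":0,"ay":0,"az":0.264},{"tx":0.45,"ty":0.02,"tz":0,"ax":0,"ay":0,"az":0.264}]' -1
python3 -m inch '[{"tx":0.2,"ty":-0.2,"tz":0,"ax":0,"ay":0,"az":0.264},{"tx":0.32,"ty":-0.32,"tz":0,"ax":0,"ay":0,"az":0.264},{"tx":0.32,"ty":-0.32,"tz":0,"ax":0,"ay":0,"az":0.264},{"tx":0.32,"ty":-0.32,"tz":0,"ax":0,"ay":0,"az":0.264},{"tx":0.32,"ty":-0.32,"tz":0,"ax":0,"ay":0,"az":0.264},{"tx":0.32,"ty":-0.32,"tz":0.1,"ax":0,"ay":0,"az":0.264},{"tx":0.32,"ty":-0.32,"tz":0.2,"ax":0,"ay":0,"az":0.264},{"tx":0.32,"ty":-0.32,"tz":0.2,"ax":0,"ay":0,"az":0.264}]'
python3 - <<'E'
from plan import *
st();plan([.5315,-.0688,.112],7.9,1)
c=cams.read_camera("wrist");cv2.imwrite("pics/w7.png",c["pixels"][:,:,::-1])
P=pts(c)
for m in models.masks_of("wrist","level_mid"):
    q=P[m["mask"]&(c["range_z"]>0)];q=q[(q[:,2]>0.09)&(q[:,2]<0.112)]
    if len(q)>50:
        print(m["score"],cv2.minAreaRect(q[:,:2].astype(np.float32)*1000),np.percentile(q[:,2],[10,50,90]))
E
```

```text
time: 17.62
tcp_pos: [0.5392, -0.121, 0.1924]
ee_rot: [[0.573, 0.82, 0.0], [0.82, -0.573, -0.0], [0.0, 0.0, -1.0]]
force: [-0.0, -0.0, -0.2]
width: 0.0001
time: 18.28
tcp_pos: [0.5284, -0.0676, 0.1665]
ee_rot: [[0.991, 0.134, -0.002], [0.134, -0.991, 0.0], [-0.002, -0.001, -1.0]]
force: [0.5, 0.7, -0.2]
width: 0.0001
t18.28 [ 0.5284 -0.0676  0.1665] ang 7.71 tilt [-2.3e-03  3.0e-04 -1.0e+00] F [ 0.46  0.7  -0.21] M [ 0.01  0.05 -0.01] w 0.0001 q [-0.13  0.3  -0.08  1.19 -0.    1.31]
t [0.025 0.014 0.454] a [-0.     0.001 -0.001] rows>= 2
0.73 ((523.7859497070312, -13.846000671386719), (30.076904296875, 161.4746551513672), 7.8931803703308105) [0.10701398 0.10885079 0.11071937]
```

View pics/w7.png

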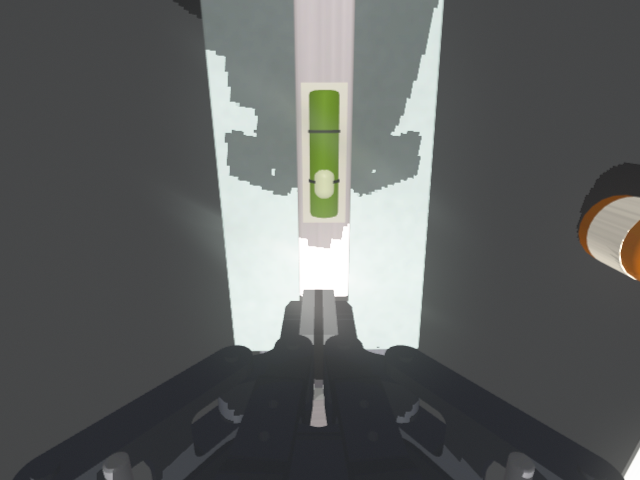

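The bubble at (324,184) is about 14.6 mm towards the foot with the shelf sprung up, just what centred when pressed should look like. I press down.

```bash
python3 -m inch '[{"tx":0.02,"ty":0.01,"tz":0.2,"ax":0,"ay":0,"az":0},{"tx":0.02,"ty":0.01,"tz":0.35,"ax":0,"ay":0,"az":0},{"tx":0.02,"ty":0.01,"tz":0.42,"ax":0,"ay":0,"az":0},{"tx":0.02,"ty":0.01,"tz":0.42,"ax":0,"ay":0,"az":0},{"tx":0.02,"ty":0.01,"tz":0.42,"ax":0,"ay":0,"az":0}]'
python3 -m inch '[{"tx":0,"ty":0,"tz":0.02,"ax":0,"ay":0,"az":0},{"tx":0,"ty":0,"tz":0.04,"ax":0,"ay":0,"az":0},{"tx":0,"ty":0,"tz":0.04,"ax":0,"ay":0,"az":0},{"tx":0,"ty":0,"tz":0.04,"ax":0,"ay":0,"az":0}]'
python3 -m inch '[{"tx":0,"ty":0,"tz":0.01,"ax":0,"ay":0,"az":0},{"tx":0,"ty":0,"tz":0.02,"ax":0,"ay":0,"az":0},{"tx":0,"ty":0,"tz":0.02,"ax":0,"ay":0,"az":0}]'
python3 -m inch '[{"tx":0,"ty":0,"tz":0.01,"ax":0,"ay":0,"az":0},{"tx":0,"ty":0,"tz":0.02,"ax":0,"ay":0,"az":0},{"tx":0,"ty":0,"tz":0.02,"ax":0,"ay":0,"az":0}]'
```

```text
time: 18.8
tcp_pos: [0.532, -0.0686, 0.1187]
ee_rot: [[0.99, 0.139, 0.0], [0.139, -0.99, -0.0], [0.0, 0.0, -1.0]]
force: [0.3, -0.2, 1.3]
width: 0.0
time: 19.13
tcp_pos: [0.532, -0.0686, 0.1134]
ee_rot: [[0.99, 0.138, 0.0], [0.138, -0.99, -0.0], [0.0, 0.0, -1.0]]
force: [0.7, -0.0, -0.3]
width: -0.0001
time: 19.38
tcp_pos: [0.5319, -0.0686, 0.1106]
ee_rot: [[0.99, 0.138, 0.0], [0.138, -0.99, -0.0], [0.0, 0.0, -1.0]]
force: [0.9, -0.5, 1.8]
width: -0.0001
time: 19.63
tcp_pos: [0.5318, -0.0686, 0.1082]
ee_rot: [[0.99, 0.138, 0.0], [0.138, -0.99, -0.0], [-0.0, 0.0, -1.0]]
force: [1.0, -0.8, 1.7]
width: -0.0001
```

```bash
python3 -m inch '[{"tx":0,"ty":0,"tz":0.01,"ax":0,"ay":0,"az":0},{"tx":0,"ty":0,"tz":0.02,"ax":0,"ay":0,"az":0},{"tx":0,"ty":0,"tz":0.02,"ax":0,"ay":0,"az":0}]'
python3 -m inch '[{"tx":0,"ty":0,"tz":0.01,"ax":0,"ay":0,"az":0},{"tx":0,"ty":0,"tz":0.01,"ax":0,"ay":0,"az":0},{"tx":0,"ty":0,"tz":0.01,"ax":0,"ay":0,"az":0}]'
python3 -m inch '[{"tx":0,"ty":0,"tz":0.01,"ax":0,"ay":0,"az":0},{"tx":0,"ty":0,"tz":0.01,"ax":0,"ay":0,"az":0},{"tx":0,"ty":0,"tz":0.01,"ax":0,"ay":0,"az":0}]'
```

```text
time: 19.88
tcp_pos: [0.5318, -0.0686, 0.1057]
ee_rot: [[0.99, 0.138, -0.0], [0.138, -0.99, 0.0], [-0.0, -0.0, -1.0]]
force: [-0.0, -1.5, 1.2]
width: -0.0
time: 20.13
tcp_pos: [0.5319, -0.0686, 0.1053]
ee_rot: [[0.99, 0.138, 0.001], [0.138, -0.99, -0.0], [0.001, 0.0, -1.0]]
force: [-2.2, -1.5, 11.4]
width: -0.0002
time: 20.38
tcp_pos: [0.5321, -0.0687, 0.1048]
ee_rot: [[0.99, 0.138, 0.001], [0.138, -0.99, -0.0], [0.001, 0.001, -1.0]]
force: [-7.8, -1.8, 24.4]
width: -0.0001
```

Shelf fully down: the stiffness rises sharply at about 0.1055. I back off a little and let the bubble settle.

```bash
python3 -m inch '[{"tx":0,"ty":0,"tz":-0.008,"ax":0,"ay":0,"az":0},{"tx":0,"ty":0,"tz":-0.008,"ax":0,"ay":0,"az":0},{"tx":0,"ty":0,"tz":-0.008,"ax":0,"ay":0,"az":0},{"tx":0,"ty":0,"tz":-0.008,"ax":0,"ay":0,"az":0},{"tx":0,"ty":0,"tz":-0.008,"ax":0,"ay":0,"az":0},{"tx":0,"ty":0,"tz":-0.008,"ax":0,"ay":0,"az":0},{"tx":0,"ty":0,"tz":-0.008,"ax":0,"ay":0,"az":0},{"tx":0,"ty":0,"tz":-0.008,"ax":0,"ay":0,"az":0}]'
python3 -m inch '[{"tx":0,"ty":0,"tz":0,"ax":0,"ay":0,"az":0},{"tx":0,"ty":0,"tz":0,"ax":0,"ay":0,"az":0},{"tx":0,"ty":0,"tz":0,"ax":0,"ay":0,"az":0},{"tx":0,"ty":0,"tz":0,"ax":0,"ay":0,"az":0},{"tx":0,"ty":0,"tz":0,"ax":0,"ay":0,"az":0},{"tx":0,"ty":0,"tz":0,"ax":0,"ay":0,"az":0},{"tx":0,"ty":0,"tz":0,"ax":0,"ay":0,"az":0},{"tx":0,"ty":0,"tz":0,"ax":0,"ay":0,"az":0}]'
python3 - <<'E'
from plan import *
st()
c=cams.read_camera("wrist");cv2.imwrite("pics/w8.png",c["pixels"][:,:,::-1])
cv2.imwrite("pics/w8c.png",cv2.resize(c["pixels"][0:300,220:420,::-1],None,fx=2,fy=2))
c=cams.read_camera("side");cv2.imwrite("pics/s8.png",cv2.resize(c["pixels"][60:260,200:440,::-1],None,fx=3,fy=3))
E
```

```text
time: 21.05
tcp_pos: [0.532, -0.0687, 0.1052]
ee_rot: [[0.99, 0.138, 0.001], [0.138, -0.99, -0.0], [0.001, 0.0, -1.0]]
force: [-3.9, -1.3, 14.5]
width: 0.0001
time: 21.72
tcp_pos: [0.532, -0.0686, 0.1052]
ee_rot: [[0.99, 0.138, 0.001], [0.138, -0.99, -0.0], [0.001, 0.0, -1.0]]
force: [-4.2, -2.2, 14.9]
width: -0.0
t21.72 [ 0.532  -0.0686  0.1052] ang 7.95 tilt [ 8.e-04 -2.e-04 -1.e+00] F [-4.22 -2.2  14.94] M [-0.29  0.9  -0.01] w -0.0 q [-0.13  0.34 -0.19  1.04 -0.    1.3 ]
```

View pics/w8c.png

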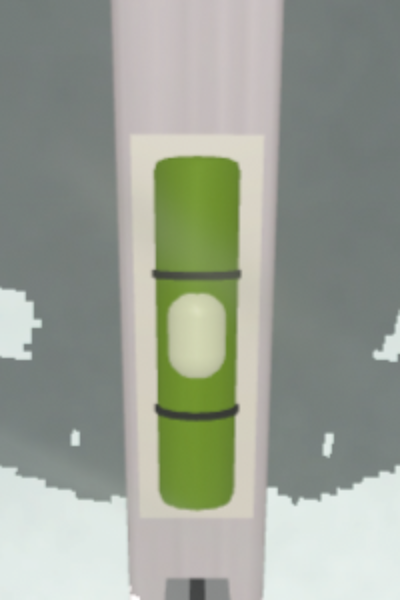

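View pics/s8.png

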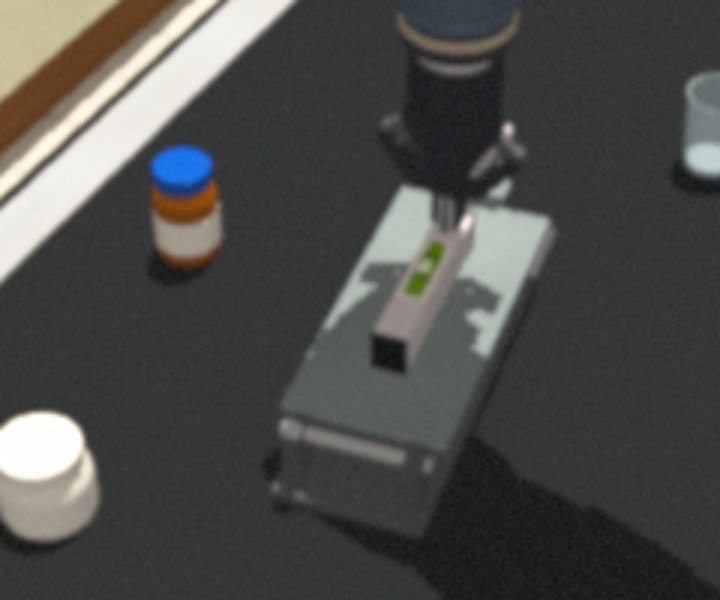

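The bubble sits between the lines: lines at rows 274 and 410, bubble 293–378, about 1.2 mm off centre. The push is steady at 15 N, and the jar and tub stand where they were. I hand in.

```bash
python3 -c "
from cell import r
print(r.job_done())"
```

```text
the job is handed in; nothing more can be done
None
```

I levelled the shelf and handed the job in after about 22 s, with the shut fingers still pressing the level down. No verdict is reported, so what follows is from my own last checks.

**What I did:**
- I took the middle-sized level and set it flat along the middle of the shelf. It lay about 2 mm from the centre and under 1° off the shelf's length. Then I let go of it.
- I turned the wing handle 69° (1.2 rad) clockwise, going by the bubble reading with the shelf sprung up.
- I pressed the level down about 60 mm from its middle, on the foot side.

**Last checks:**
- **Press:** the push was steady at about 15 N. It had risen sharply at the bottom of the press, which shows the shelf fully down on its foot.
- **Bubble:** it had settled between the lines, about 1.2 mm from the middle (limit 4 mm).
- **Bystanders:** the jar and tub were in place and the beaker, partly in view, was upright. I judged this by eye, not by measurement.

**What went wrong on the way:**
- My first grip on the level was about 9 mm too high, so I opened and gripped again lower.
- The handle started nearly along the shelf, not across it, so I turned the jaws to suit before gripping.
- While pressing, the force briefly reached 24 N before I backed off to 15 N.

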